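Clamp the relay block to the slotted plate with a T-bolt

TASK

Fix the white relay block to the slotted plate with the T-headed wing bolt (not the round-headed one): lower its head into the slot, slide the stem home in the block's forked foot, and turn the head square across the slot. Then tighten the wing nut clockwise until its spring washer is squeezed about half way, neither slack nor flat, and let go. Work gently: do not force the head against the plate or push the block out of place, and leave everything else where it is.

Things in the scene. Friction and masses are not known exactly. Their poses are not given: they have to be found in the camera images.
- plate: Fixed bare aluminium plate, 130 x 270 x 22 mm, on a 3 mm mat; origin under its centre, 3 mm above the table. A T-slot runs along its own y through the middle (x = 0), open at both ends. Mouth 20 mm wide; lips from 13.5 to 22 mm above the underside; below them a channel 32 mm wide, its floor 4 mm above the underside.
- relay: Loose block (about 0.7 kg) lying on the plate over the slot: white and black relay 56 x 60 x 36 mm high on a steel foot 56 mm wide that ends in an open fork towards the block's own -y. On the fork lies a dark forked pad fixed to it. Origin on the foot's underside (plate top), at the bolt's place in the fork; relay body from y = +41 mm.
- fork_seat (a point): Where the axis of the bolt's stem lies when the stem touches the fork's bottom, 28 mm above the plate's underside. Axes as the block's: the fork opens to -y, prong tips at y = -23 mm, gap 14 mm. Its middle lies along the slot within 1 mm and 2 degrees. The pad's top (52 mm wide, y = -22 to +23 mm) is 0 to 3 mm higher than this point, differently each time: find it by feel.
- tbolt: Loose steel T-bolt standing on its head on the 3 mm mat, 67 mm tall, 0.18 kg with nut and washer. Origin under the head's centre, z up the stem. Head 8 mm thick, 30 mm long along its own y, 18 mm wide along x; stem 10 mm diameter. Standing on the channel floor the head has 1.5 mm vertical play under the lips.
- tbolt_head (a point): Centre of the head's top, axes as the bolt's. Two diagonal corners of the head are cut away: in the channel it turns clockwise (seen from above) from lengthwise to square, where its x lies along the slot, and the walls stop it about 7 to 12 degrees further. Counter-clockwise it jams after some 35 degrees.
- wing_grip (a point): Middle of the wing of the bolt's nut, on the bolt's axis, 55 to 56.5 mm above its underside at the start. The wing is an upright steel bar 38 mm long (its x), 12 mm thick (its y: grasp across it), 20 mm tall (10 mm above and below this point). Its angle to the head's x axis is 0 to 0.4 rad clockwise at the start.
- wing: The wing nut (origin on the bolt's axis). It is stiff on its thread (0.1 N m), so bolt and nut turn together until the head is stopped; then clockwise from above lowers the nut on the bolt 4 mm per rad. It stays where left. Torque grows by 0.004 N m per N of clamp load. Some 1.2 to 2.4 rad are needed after the stop, the first 0.45 rad always free.
- washer: Spring washer under the nut: steel disc 28 mm diameter, underside 30.5 mm above this origin, which lies on the bolt's axis. 2 to 6.5 mm clear of the pad while the bolt stands on the channel floor. When it meets the pad the bolt is first drawn up 1.5 mm to the lips, then the spring is squeezed: 8 N per mm, flat at 3 mm (24 N); half way is 1.5 mm, 12 N.
- spare: Bystander: loose round-headed bolt with the same wing nut; head a 30 mm disc. Origin under its head. Not to be used.
- controller: Bystander: black panel controller box, 48 x 80 x 48 mm.
- heatsink: Bystander: finned aluminium heat sink, 50 x 60 x 30 mm.
- spool: Bystander: grey spool, 54 mm diameter, 42 mm tall.
- jar: Bystander: small jar, 44 mm diameter, 45 mm tall.
- driver: Bystander: screwdriver lying on the mat.
- hexnut: Bystander: plain hexagon nut, 18 mm across, 8 mm high.
Mind the look-alikes: they are no part of the job. What is shaped like the relay but yellow is not meant.

How it is judged:
On the way, in this order (a step that is already met when the one before it is completed fails the run):
1. the T-bolt's head is down in the slot below the lips (z of tbolt in the frame of plate below 0.0085 m and x of tbolt in the frame of plate between -0.008 and 0.008 m and y of tbolt in the frame of plate between -0.13 and 0.13 m), for 0.1 s.
2. the stem is home in the fork and the head is turned square under the lips (all of step 1 and y of tbolt in the frame of relay between -0.01 and 0.004 m and x of tbolt in the frame of relay between -0.004 and 0.004 m and angle between the x axis of tbolt and the y axis of plate, either way round below 0.35 rad), for 0.1 s.
At the end, for the whole second after the job is handed in: Head in the slot below the lips, square across it within 20 degrees; stem upright within 7 degrees, in the fork within 10 mm of its bottom; the spring washer presses on the pad with 6.5 to 18 N (half way is 12 N); the block within 12 mm of its first place; all at rest (all of step 2 and angle between tbolt's own z axis and vertical below 0.12 rad and contact force between washer and relay between 6.5 and 18 N and linear speed of tbolt below 0.01 m/s and distance of relay from where it was at the start of the episode below 0.012 m); the robot touches nothing.
It fails at once if the spring washer is squeezed flat (more than 23 N on the pad) (contact force between washer and relay above 23 N).
It fails at once if the bolt is forced against the plate with more than 60 N (contact force between tbolt and plate above 60 N).
It fails at once if the relay block is pushed more than 15 mm or tipped (distance of relay from where it was at the start of the episode above 0.015 m or angle between relay's own z axis and vertical above 0.15 rad).
It fails at once if a bystander is disturbed (distance of any of controller, heatsink, spool, jar, driver, hexnut, spare from where it was at the start of the episode above 0.02 m).
It also fails if it takes over 72 s, if anything falls off the work surface, if the arm or the gripper's body presses on something with over 40 N, if the wrist force passes 120 N, or if a joint passes its speed limit or range.

ROBOT

A 7-joint arm with a two-finger parallel gripper is mounted at the origin on the work surface. World frame = base frame: x ahead of the robot, y to its left, z up, the work surface at z = 0. Lengths are in m, angles in rad, forces in N, time in s.
With the tool pointing down it reaches from about 0.425 to 0.875 m from the base axis. Payload 8.4 kg.
Tool frame: the origin (TCP) lies on the centre line of the jaws, within the pads' length; the fingertips stand 11 mm ahead of it and the grasp point (between the pads) lies 8 mm behind it; z points along the fingers, y is the line along which they close (so a half turn about z gives the same grasp; the last joint's range is limited). The gripper opens to 87 mm and grips with 3 to 60 N. Pads are 19 mm wide; open, the fingers measure 117 mm over their backs; the gripper's body (75 mm by 190 mm) begins 51 mm behind the grasp point.
Start: joints at [1.101, 0.333, 0.04, 1.465, -0.013, 1.343, -0.059], TCP at [0.236, -0.606, 0.205] pointing down, gripper open.
Joint ranges: [-2.58, 2.58], [-0.38, 2.09], [-1.3, 1.39], [0.25, 2.4], [-1.5, 4.64], [0.08, 2.09], [-2.65, 2.65]. Speed limits (rad/s): [2.22, 2.22, 2.79, 2.79, 3.14, 3.14, 3.14].

INTERFACE

Orientations are given as a unit quaternion [w, x, y, z].
In Python, from rig import read_state, cams, finish_job, finder gives the robot as it stands.
- The arm moves only by the tool move_arm, never from a script. Its argument "series" is a list of rows, each a list of 3 entries, a list of its own where there are three numbers: the shift along the world's x, y, z in units of 50 mm (1.0 is 50 mm), then the turn about the world's z in rad, then the opening, from -1 (shut) to 1 (fully open). In form: [[[tx, ty, tz], twist, fingers], ...]. A call has 1 to 8 rows; each row shifts and turns the commanded pose from where the row before left it; what a row does not reach is not made up. A row lasts 1/10 s, in which the tool goes at most 50 mm and 8.59 degrees, less where a joint would pass 70% of its speed; a pose out of reach is approached as far as the arm can. A call is refused whole if a number of a shift passes 1 or a number of a turn 0.15, either way. A call with a gripper value outside its range is refused whole. The fingers move at their own pace and stop on an object; "grip_force" is the grip in N (left out, the last holds). Time passes only in rows, so rows that do not move let the fingers close. It gives the time, the measured TCP pose, the force, the opening and the grip force at its end, in the units of the state.
- read_state(): the state, without advancing time (a new reading comes with each control period).
- cams.snapshot(name): name is "scene" or "top"; returns a dict with "color" (384x512x3 uint8, blue, green, red), "depth" (384x512 float32, m along the optical axis (not along the pixel's ray), 0 where there is no reading), "vfov" (degrees; the focal length in pixels is half the picture's height over the tangent of half this angle, whatever the lens; pixels are square), "cx", "cy" (the principal point, pixels), "position" and "rotation" of the camera in the world. Camera axes: x right, y up, looking along -z (the intrinsics and any distortion apply to the point x, -y, -z); pixel columns grow to the right and rows downward; lengths in m; the calibration is good to about 2 mm. A picture is of the moment at which its call begins.
- finish_job(): hands the job in; it is judged then, once.
Trained networks look in the newest picture that a camera, given by its name, has taken for a name from the list of things; names that differ only in an ending like _2 or _b are one class to them, and where a whole thing is asked for, a point or a joint stands for the part that bears it (a point fixed in the world has none). Each returns a list of dicts, best first, with "confidence" (0 to 1); they miss things now and then, are a little off and sometimes report something else, mostly with a low value. They report only what shows in the picture. A call takes as long as a camera call. They do not tell look-alikes from the thing itself.
- finder.spot_in(target, camera): "point" ([x, y, z] in m, in the coordinates of the camera as it stood for that picture, good to about 4 mm: the middle of the surface that is visible of it).
- finder.pinpoint(target, camera): "point" ([x, y, z] in m, in the coordinates of the camera as it stood for that picture, good to about 4 mm: a listed point, or the origin of a listed thing).
The state is a dict: "clock": time; "q": joint angles; "joint_vel": joint speeds; "tau": joint torques, N m; "position": TCP position; "eef_rot": TCP orientation; "ft_force": force on the tool from outside, world axes, zero at the start; "ft_torque": the same for the moment, N m; "opening": finger opening in m; "gripper_force": force on a finger pad.
Only numpy, scipy, OpenCV 4.12 (cv2) and the standard library are available. Lean on these libraries where they do the work, as an engineer would, in place of code of your own. Each camera call takes 0.05 s, during which the arm holds its last target. There are 200 camera calls.

## Working session

There is one attempt and no reset: what is moved stays moved. The work goes in short steps, Python scripts to look and compute and a tool call to move; the robot and the scene stay as the last step left them, time stands still between calls to the robot, and variables do not carry over. Pictures are saved under pics/ and viewed, at most 10 in all, crops included, and the job is handed in when it is done.

Besides the shell and the picture viewer there is one more tool, called after "Emit:" in YAML: its name, and indented under it one key for each argument. move_arm: Moves the arm, as the interface text tells. Its arguments: {"type":"object","properties":{"series":{"type":"array","items":{"type":"array"}},"grip_force":{"type":"number"}},"required":["series"]}

```bash
mkdir -p pics; cat > h.py <<'E'
import numpy as np, cv2
from rig import read_state, cams, finish_job, finder
def K(s):
    f=s["color"].shape[0]/2/np.tan(np.radians(s["vfov"])/2); return f,s["cx"],s["cy"]
def R(s):
    r=np.array(s["rotation"],float)
    if r.shape==(3,3): return r
    from scipy.spatial.transform import Rotation as Q
    return Q.from_quat([r[1],r[2],r[3],r[0]]).as_matrix()
def w(s,p): return np.array(s["position"])+R(s)@np.array(p)
def pix(s,P):
    f,cx,cy=K(s); c=R(s).T@(np.array(P)-s["position"]); return np.round([cx+f*c[0]/-c[2], cy-f*c[1]/-c[2]],1)
def cloud(s):
    f,cx,cy=K(s); d=s["depth"]; v,u=np.mgrid[:d.shape[0],:d.shape[1]]
    c=np.stack([(u-cx)/f*d,-(v-cy)/f*d,-d],-1); return c@R(s).T+np.array(s["position"])
E
python3 - <<'E'
from h import *
for n in("scene","top"):
    s=cams.snapshot(n); cv2.imwrite(f"pics/{n}0.png",s["color"])
    print(n,{k:s[k] for k in s if k not in("color","depth")})
    for t in("plate","relay","fork_seat","tbolt","tbolt_head","wing_grip","washer","spare","controller","heatsink","spool","jar","driver","hexnut"):
        for r in finder.pinpoint(t,n)[:3]:
            P=w(s,r["point"]); print(t,round(r["confidence"],2),P.round(3),pix(s,P))
print(read_state())
E
```

```text
scene {'vfov': 42.13961179656537, 'cx': 253.86191974777944, 'cy': 187.3376402282653, 'position': array([1.2246965 , 0.91259642, 1.17970212]), 'rotation': array([0.29051909, 0.1219527 , 0.35857415, 0.8787211 ])}
plate 0.79 [0.584 0.122 0.006] [264.6 218.8]
relay 0.93 [0.671 0.519 0.   ] [331.3 328.3]
relay 0.92 [ 0.348  0.532 -0.003] [417.1 270.9]
relay 0.91 [0.588 0.157 0.021] [270.6 223.1]
fork_seat 0.92 [0.583 0.156 0.031] [271.9 220. ]
fork_seat 0.89 [0.352 0.532 0.001] [416.5 270.9]
fork_seat 0.75 [0.669 0.513 0.003] [330.3 325.8]
tbolt 0.53 [ 0.485 -0.21   0.   ] [229.8 150.8]
tbolt_head 0.65 [ 0.481 -0.21   0.008] [230.9 148.8]
wing_grip 0.49 [ 0.481 -0.206  0.055] [231.2 139.3]
washer 0.52 [ 0.486 -0.214  0.001] [229.1 150.1]
spare 0.71 [ 0.778  0.094 -0.   ] [207.5 243.6]
spare 0.61 [ 0.52  -0.136 -0.002] [233.9 166.6]
spare 0.6 [ 0.592 -0.201  0.001] [206.  164.1]
controller 0.7 [ 0.72  -0.236 -0.002] [168.9 174.3]
controller 0.25 [ 0.484 -0.209  0.002] [230.3 150.6]
heatsink 0.85 [ 0.733 -0.083  0.004] [189.1 201.2]
spool 0.82 [0.775 0.093 0.004] [207.9 242.3]
jar 0.45 [ 0.
[... 1597 characters left out ...]
18,  0.33316339,  0.03990367,  1.46539952, -0.01340261,
        1.34330293, -0.0585227 ]), 'joint_vel': array([-1.56475826e-03,  9.79695506e-05,  3.95993224e-04, -1.55323674e-04,
        2.88864068e-04,  1.33698993e-03, -5.16552574e-04]), 'tau': array([-8.17938076e-05, -6.56119394e+01,  1.33312404e+00, -4.04045928e+01,
       -5.97691722e-02,  3.53027042e-02,  6.31194212e-05]), 'position': array([ 0.23550178, -0.60580728,  0.20546986]), 'eef_rot': array([-4.87663606e-06,  9.82869432e-01,  1.84303228e-01,  4.18823445e-06]), 'ft_force': array([0.59117574, 0.29469915, 0.07995917]), 'ft_torque': array([-0.00393757, -0.00651283, -0.00682143]), 'gripper_force': 0.0, 'opening': 0.08702877279671703}
```

```bash
python3 - <<'E'
from h import *
a=cv2.imread("pics/top0.png"); b=cv2.imread("pics/scene0.png")
x=cv2.resize(a[90:290,60:430],None,fx=2.1,fy=2.1,interpolation=3); cv2.imwrite("pics/t1.png",x[:600,:800])
c=lambda im,u,v,r:cv2.resize(im[v-r:v+r,u-r:u+r],(390,390),interpolation=3)
cv2.imwrite("pics/c1.png",np.hstack([c(a,347,195,35),c(b,222,152,35)]))
E
```

```text
(no output)
```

View pics/t1.png

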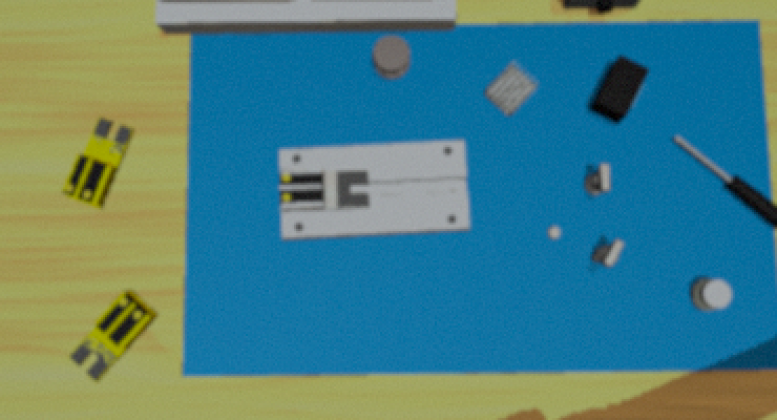

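View pics/c1.png

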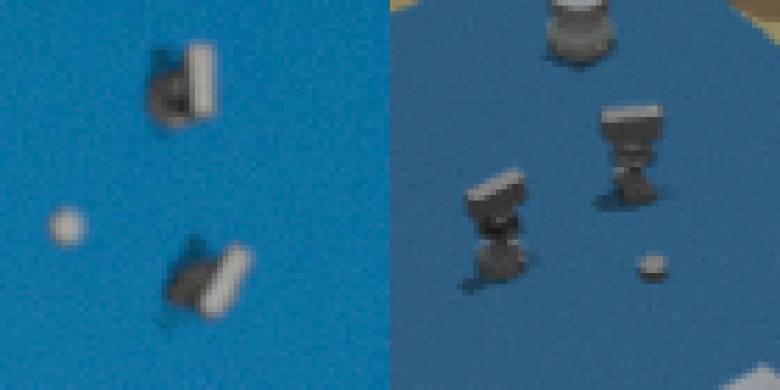

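View pics/scene0.png

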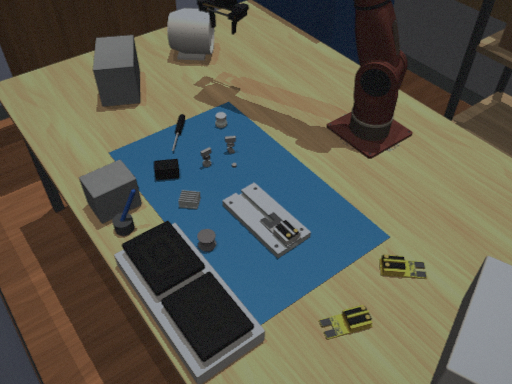

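The two bolts are at top (342,177), with a round disc head, and top (347,211), scene (230,150), with an angular narrow head. The second is the T-bolt at about (0.484, -0.207). The hex nut is at top (323,201). The white relay is on the plate at (228,180), with its fork opening to world -y. The two off-mat yellow blocks are decoys. Next I'll fit the plate, wing and head angles precisely.

```bash
cat > fit.py <<'E'
from h import *
from scipy.optimize import differential_evolution
def avg(n,k=8):
    S=[cams.snapshot(n) for _ in range(k)]; s=dict(S[0])
    s["color"]=np.mean([x["color"].astype(float) for x in S],0); s["depth"]=np.median([x["depth"] for x in S],0); return s
rz=lambda a:np.array([[np.cos(a),-np.sin(a)],[np.sin(a),np.cos(a)]])
def proj(s,P):
    f,cx,cy=K(s); c=(P-s["position"])@R(s); return np.stack([cx-f*c[:,0]/c[:,2],cy+f*c[:,1]/c[:,2]],1)
c=np.linspace(0,2*np.pi,24,endpoint=False); circ=np.stack([np.cos(c),np.sin(c)],1)
cut=6
head=np.array([[9,-15],[9,15-cut],[9-cut,15],[-9,15],[-9,-15+cut],[-9+cut,-15]])/1e3
wing=np.array([[19,6],[-19,6],[-19,-6],[19,-6]])/1e3
def parts(x,y,ah,aw,z0=.003):
    L=[(head@rz(ah).T,0,.008),(circ*.005,0,.045),(circ*.014,.0305,.034),(circ*.009,.034,.046),(wing@rz(aw).T,.0457,.0657)]
    return [np.vstack([np.c_[p+[x,y],np.full(len(p),z0+z)] for z in(a,b)]) for p,a,b in L]
def render(s,P,box,k=8):
    u0,v0,n=box; m=np.zeros((n*k,n*k),np.uint8)
    for p in P:
        q=(proj(s,p)-[u0,v0]+.5)*k-.5
        cv2.fillConvexPoly(m,cv2.convexHull(np.round(q*16).astype(np.int32)),255,shift=4)
    return cv2.GaussianBlur(cv2.resize(m,(n,n),interpolation=cv2.INTER_AREA)/255.,(0,0),.6)
def obs(s,box):
    u,v,n=box; c=s["color"][v:v+n,u:u+n]; r=(c[...,0]-c[...,2])/(c[...,0]+c[...,2]+1)
    return np.clip(1-r/np.median(r),-.1,1.1)
E
python3 - <<'E'
from fit import *
import pickle
T,S=avg("top"),avg("scene"); pickle.dump((T,S),open("av.pkl","wb"))
def run(xy):
    bx=[]
    for s in(T,S):
        p=pix(s,[*xy,.035]); bx.append((int(p[0])-14,int(p[1])-14,28))
    O=[obs(T,bx[0]),obs(S,bx[1])]
    def cost(v):
        x,y,ah,d,dx,dy=v
        return sum(((render(s,parts(x+e*dx,y+e*dy,ah,ah-d),b)-o)**2).sum() for s,b,o,e in((T,bx[0],O[0],1),(S,bx[1],O[1],-1)))
    r=differential_evolution(cost,[(xy[0]-.012,xy[0]+.012),(xy[1]-.012,xy[1]+.012),(-1.6,1.6),(-.05,.45),(-.003,.003),(-.003,.003)],maxiter=60,popsize=12,seed=1,tol=1e-6)
    print(xy,r.x.round(4),"wing",round(r.x[2]-r.x[3],3),r.fun)
    for d in(-.3,-.2,-.1,0,.1,.2,.3): # head yaw profile, wing fixed
        v=r.x.copy(); v[2]+=d; v[3]+=d; print(d,round(cost(v),2),end=' ')
    print()
    im=np.hstack(sum([[o,render(s,parts(r.x[0]+e*r.x[4],r.x[1]+e*r.x[5],r.x[2],r.x[2]-r.x[3]),b)] for s,b,o,e in((T,bx[0],O[0],1),(S,bx[1],O[1],-1))],[]))
    return cv2.resize(np.clip(im*255,0,255).astype(np.uint8),None,fx=7,fy=7,interpolation=0)
a=run((.484,-.207)); cv2.imwrite("pics/fit.png",np.vstack([a,run((.591,-.2))]))
# plate: points at z~.025
for n,s in(("top",T),("scene",S)):
    X=cloud(s); m=(abs(X[...,2]-.025)<.006)&(abs(X[...,0]-.587)<.09)&(abs(X[...,1]-.125)<.16)
    r=cv2.minAreaRect((X[m][:,:2]*1e3).astype(np.float32)); print(n,r,m.sum(),np.median(X[m][:,2]))
E
```

```text
(0.484, -0.207) [ 4.845e-01 -2.086e-01 -2.030e-01  3.324e-01 -2.000e-04 -1.000e-03] wing -0.535 5.935636683419362
-0.3 8.77 -0.2 7.23 -0.1 6.24 0 5.94 0.1 6.58 0.2 7.65 0.3 9.14 
(0.591, -0.2) [ 5.904e-01 -2.005e-01  4.945e-01  4.499e-01 -3.000e-04 -1.100e-03] wing 0.045 18.280459412129105
-0.3 19.23 -0.2 18.9 -0.1 18.59 0 18.28 0.1 18.16 0.2 17.64 0.3 17.27 
top ((585.4077758789062, 123.13313293457031), (130.34677124023438, 269.9036865234375), 2.345071315765381) 2948 0.024444482029348236
scene ((586.1770629882812, 123.2187728881836), (131.18350219726562, 273.1530456542969), 2.368481159210205) 2219 0.023832217360147512
```

View pics/fit.png

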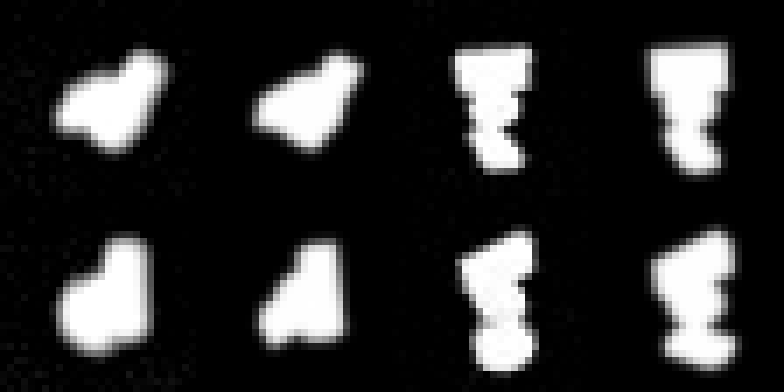

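T-bolt confirmed: the model fits it at cost 5.9, against 18 for the other bolt. Head yaw is -0.20, wing yaw -0.535 and plate yaw +0.041. I'll move over it with the turn going +, which leaves room for the clockwise turning later.

Emit:
move_arm:
  series:
    - [[0.31, 0.5, 0], 0.14, 0.2]
    - [[0.31, 0.5, 0], 0.14, 0.2]
    - [[0.31, 0.5, 0], 0.14, 0.2]
    - [[0.31, 0.5, 0], 0.14, 0.2]
    - [[0.31, 0.5, 0], 0.14, 0.2]
    - [[0.31, 0.5, 0], 0.14, 0.2]
    - [[0.31, 0.5, 0], 0.14, 0.2]
    - [[0.31, 0.5, 0], 0.14, 0.2]

```text
clock: 3.1
position: [0.3601, -0.4048, 0.2056]
eef_rot: [0.0, 0.733, 0.68, -0.0]
ft_force: [0.7, -0.5, 0.9]
opening: 0.0525
gripper_force: 0.0
```

Emit:
move_arm:
  series:
    - [[0.31, 0.5, 0], 0.14, 0.2]
    - [[0.31, 0.5, 0], 0.14, 0.2]
    - [[0.31, 0.5, 0], 0.14, 0.2]
    - [[0.31, 0.5, 0], 0.14, 0.2]
    - [[0.31, 0.5, 0], 0.14, 0.2]
    - [[0.31, 0.5, 0], 0.14, 0.2]
    - [[0.31, 0.5, 0], 0.14, 0.2]
    - [[0.31, 0.5, 0], 0.14, 0.2]

```text
clock: 3.9
position: [0.484, -0.2048, 0.2057]
eef_rot: [0.0, 0.26, 0.966, -0.0]
ft_force: [0.5, -0.0, 0.1]
opening: 0.0524
gripper_force: 0.0
```

```bash
cat >> h.py <<'E'
def st():
    s=read_state(); e=s["eef_rot"]; print("t",round(s["clock"],2),"p",s["position"].round(4),"yaw",round(2*np.arctan2(e[2],e[1]),3),"tilt",np.round([e[0],e[3]],3),"q",s["q"].round(3),"F",s["ft_force"].round(2),"M",s["ft_torque"].round(3),"op",round(s["opening"],4),"gf",round(s["gripper_force"],1))
E
python3 -c "from h import *; st()"
```

```text
t 3.9 p [ 0.484  -0.2048  0.2057] yaw 2.616 tilt [ 0. -0.] q [ 0.758  0.111 -0.474  1.745  0.053  1.298  1.318] F [ 0.51 -0.02  0.12] M [ 0.082 -0.121  0.05 ] op 0.0524 gf 0.0
```

Emit:
move_arm:
  series:
    - [[0.01, -0.08, -0.5], -0.01, 0.2]
    - [[0, 0, -0.5], 0, 0.2]
    - [[0, 0, -0.5], 0, 0.2]
    - [[0, 0, -0.5], 0, 0.2]
    - [[0, 0, -0.5], 0, 0.2]
    - [[0, 0, -0.4], 0, 0.2]
    - [[0, 0, -0.17], 0, 0.2]
    - [[0, 0, 0], 0, 0.2]

```text
clock: 4.7
position: [0.4834, -0.2095, 0.0511]
eef_rot: [-0.001, 0.267, 0.964, 0.0]
ft_force: [0.3, 0.5, 0.5]
opening: 0.0522
gripper_force: 0.0
```

Emit:
move_arm:
  series:
    - [[0, 0, 0], 0, -0.3]
    - [[0, 0, 0], 0, -0.5]
    - [[0, 0, 0], 0, -0.7]
    - [[0, 0, 0], 0, -0.8]
    - [[0, 0, 0], 0, -1]
    - [[0, 0, 0], 0, -1]
    - [[0, 0, 0], 0, -1]
    - [[0, 0, 0], 0, -1]
  grip_force: 25

```text
clock: 5.5
position: [0.484, -0.2098, 0.0519]
eef_rot: [-0.0, 0.267, 0.964, 0.0]
ft_force: [-0.5, -0.8, 0.0]
opening: 0.0018
gripper_force: 0.0
```

```bash
python3 -c "from h import *; st()"
```

```text
t 5.5 p [ 0.484  -0.2098  0.0519] yaw 2.601 tilt [-0.  0.] q [ 0.735  0.262 -0.462  1.917  0.138  0.994  1.241] F [-0.52 -0.78  0.03] M [ 0.032 -0.128 -0.023] op 0.0018 gf 0.0
```

```bash
python3 - <<'E'
from h import *
a=cams.snapshot("top")["color"]; b=cams.snapshot("scene")["color"]
c=lambda im,u,v,r:cv2.resize(im[v-r:v+r,u-r:u+r],(390,390),interpolation=3)
cv2.imwrite("pics/c2.png",np.hstack([c(a,347,195,45),c(b,222,152,45)]))
for n in("scene","top"):
    s=cams.snapshot(n)
    for t in("tbolt","wing_grip"):
        for r in finder.pinpoint(t,n)[:2]: print(n,t,round(r["confidence"],2),w(s,r["point"]).round(3))
st()
E
```

```text
scene tbolt 0.49 [ 0.479 -0.209  0.056]
scene tbolt 0.44 [ 0.484 -0.208  0.   ]
scene wing_grip 0.55 [ 0.48  -0.207  0.057]
scene wing_grip 0.34 [ 0.72  -0.241 -0.003]
t 5.9 p [ 0.484  -0.2098  0.0519] yaw 2.601 tilt [-0. -0.] q [ 0.735  0.262 -0.462  1.917  0.138  0.994  1.241] F [ 0.14 -1.05  0.63] M [ 0.063 -0.141  0.005] op 0.0004 gf 0.0
```

View pics/c2.png

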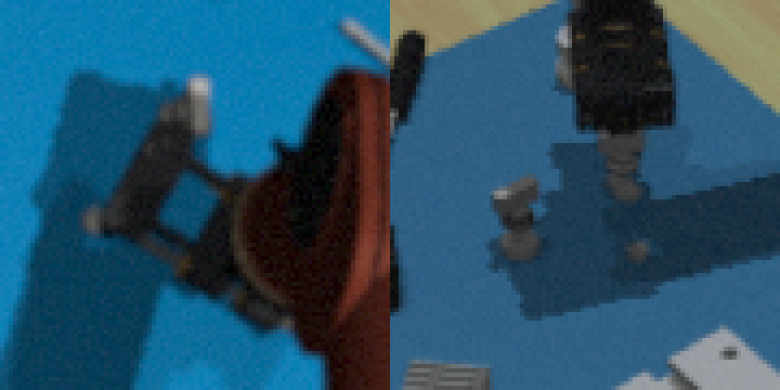

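Emit:
move_arm:
  series:
    - [[0, 0, 0.1], 0, -1]
    - [[0, 0, 0.3], 0, -1]
    - [[0, 0, 0.4], 0, -1]
    - [[0, 0, 0.4], 0, -1]

```text
clock: 6.3
position: [0.4842, -0.2098, 0.1138]
eef_rot: [0.0, 0.267, 0.964, 0.0]
ft_force: [0.5, 1.3, 0.2]
opening: 0.0003
gripper_force: 0.0
```

```bash
python3 - <<'E'
from h import *
b=cams.snapshot("scene")["color"]
c=lambda im,u,v,r:cv2.resize(im[v-r:v+r,u-r:u+r],(600,600),interpolation=3)
cv2.imwrite("pics/c3.png",c(b,226,142,30))
st()
E
```

```text
t 6.35 p [ 0.486  -0.2104  0.1173] yaw 2.601 tilt [ 0.003 -0.   ] q [ 0.751  0.187 -0.471  1.853  0.095  1.118  1.276] F [ 1.07 -0.2   3.46] M [ 0.007 -0.228  0.047] op 0.0007 gf 0.0
```

View pics/c3.png

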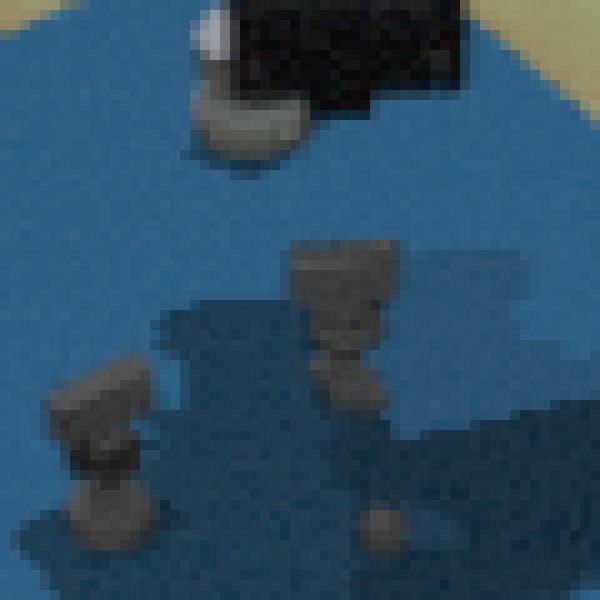

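The bolt is still standing untouched, at crop (345,320). The closed fingertip at crop (340,110) looks higher than the state suggests, so I'll measure the real tip height from depth.

```bash
python3 - <<'E'
from h import *
s=cams.snapshot("scene"); st()
P=read_state()["position"]
X=cloud(s)
for z in(.08,.104,.115,.13,.14,.15): print(z,pix(s,[P[0],P[1],z]))
for v in range(112,154,2):
    print(v,[ (u,*X[v,u].round(3)) for u in(226,230,233)])
E
```

```text
t 6.4 p [ 0.4861 -0.2105  0.1159] yaw 2.601 tilt [ 0.003 -0.001] q [ 0.75   0.188 -0.471  1.854  0.096  1.115  1.275] F [0.36 0.12 0.06] M [ 0.052 -0.135 -0.054] op 0.0006 gf 0.0
0.08 [228.9 133.5]
0.104 [228.7 128.1]
0.115 [228.6 125.5]
0.13 [228.5 122. ]
0.14 [228.4 119.7]
0.15 [228.3 117.3]
112 [(226, np.float64(0.543), np.float64(-0.136), np.float64(0.242)), (230, np.float64(0.533), np.float64(-0.129), np.float64(0.242)), (233, np.float64(0.523), np.float64(-0.127), np.float64(0.239))]
114 [(226, np.float64(0.545), np.float64(-0.133), np.float64(0.238)), (230, np.float64(0.532), np.float64(-0.131), np.float64(0.233)), (233, np.float64(0.524), np.float64(-0.125), np.float64(0.233))]
116 [(226, np.float64(0.544), np.float64(-0.136), np.float64(0.227)), (230, np.float64(0.531), np.float64(-0.133), np.float64(0.223)), (233, np.float64(0.522), np.float64(-0.128), np.float64(0.222))]
118 [(226, np.float64(0.541), np.float64(-0.14), np.float64(0.215)), (230, np.float64(0.531), np.float64(-0.133), np.float64(0.216)), (233, np.float64(0.521), np.float64(-0.13), np.float64(0.213))]
120 [(2
[... 2678 characters left out ...]
p.float64(-0.195), np.float64(0.037)), (233, np.float64(0.48), np.float64(-0.197), np.float64(0.03))]
148 [(226, np.float64(0.491), np.float64(-0.226), np.float64(0.006)), (230, np.float64(0.488), np.float64(-0.204), np.float64(0.019)), (233, np.float64(0.471), np.float64(-0.211), np.float64(0.006))]
150 [(226, np.float64(0.495), np.float64(-0.22), np.float64(0.003)), (230, np.float64(0.487), np.float64(-0.207), np.float64(0.007)), (233, np.float64(0.482), np.float64(-0.195), np.float64(0.013))]
152 [(226, np.float64(0.504), np.float64(-0.206), np.float64(0.008)), (230, np.float64(0.492), np.float64(-0.198), np.float64(0.007)), (233, np.float64(0.484), np.float64(-0.192), np.float64(0.007))]
```

The fingers sit about 25–30 mm higher than the stated TCP implies: the tip is at about 0.135 with TCP z at 0.116. That explains the grasp in empty air. I'll calibrate by touch, lowering the closed tips gently onto the wing top, which is at about 0.069.

Emit:
move_arm:
  series:
    - [[0, 0, -0.4], 0, -1]
    - [[0, 0, -0.4], 0, -1]
    - [[0, 0, -0.36], 0, -1]
    - [[0, 0, -0.06], 0, -1]
    - [[0, 0, 0], 0, -1]
  grip_force: 15

```text
clock: 6.9
position: [0.4844, -0.2098, 0.0516]
eef_rot: [0.0, 0.267, 0.964, -0.0]
ft_force: [-0.7, -0.4, 1.5]
opening: 0.0001
gripper_force: 0.3
```

Emit:
move_arm:
  series:
    - [[0, 0, -0.03], 0, -1]
    - [[0, 0, 0], 0, -1]

```text
clock: 7.1
position: [0.485, -0.21, 0.0511]
eef_rot: [0.001, 0.267, 0.964, -0.0]
ft_force: [-2.5, 1.3, 11.5]
opening: 0.0005
gripper_force: 5.4
```

Emit:
move_arm:
  series:
    - [[0, 0, -0.03], 0, -1]
    - [[0, 0, 0], 0, -1]

```text
clock: 7.3
position: [0.4859, -0.2103, 0.0507]
eef_rot: [0.002, 0.267, 0.964, -0.0]
ft_force: [-4.0, 0.7, 18.9]
opening: 0.0005
gripper_force: 9.8
```

Emit:
move_arm:
  series:
    - [[0, 0, 0.3], 0, -1]
    - [[0, 0, 0], 0, 0.2]
    - [[0, 0, 0], 0, 0.2]
    - [[0, 0, 0], 0, 0.2]
    - [[0, 0, 0], 0, 0.2]

```text
clock: 7.8
position: [0.4836, -0.2097, 0.0624]
eef_rot: [-0.0, 0.267, 0.964, 0.0]
ft_force: [0.2, 0.3, -0.0]
opening: 0.0246
gripper_force: 0.0
```

```bash
python3 -c "from h import *; st()"
```

```text
t 7.8 p [ 0.4836 -0.2097  0.0624] yaw 2.601 tilt [-0.  0.] q [ 0.739  0.249 -0.465  1.908  0.13   1.016  1.248] F [ 0.18  0.3  -0.04] M [ 0.061 -0.095 -0.064] op 0.0246 gf 0.0
```

Emit:
move_arm:
  series:
    - [[0, 0, 0], 0, 0.2]
    - [[0, 0, 0], 0, 0.2]
    - [[0, 0, 0], 0, 0.2]
    - [[0, 0, -0.15], 0, 0.2]
    - [[0, 0, -0.2], 0, 0.2]
    - [[0, 0, -0.2], 0, 0.2]
    - [[0, 0, -0.16], 0, 0.2]
    - [[0, 0, 0], 0, 0.2]

```text
clock: 8.6
position: [0.483, -0.2093, 0.0257]
eef_rot: [-0.001, 0.267, 0.964, 0.0]
ft_force: [0.8, 0.4, -0.8]
opening: 0.0521
gripper_force: 0.0
```

Emit:
move_arm:
  series:
    - [[0, 0, 0], 0, -0.4]
    - [[0, 0, 0], 0, -0.6]
    - [[0, 0, 0], 0, -0.8]
    - [[0, 0, 0], 0, -0.8]
    - [[0, 0, 0], 0, -1]
    - [[0, 0, 0], 0, -1]
    - [[0, 0, 0], 0, -1]
    - [[0, 0, 0], 0, -1]
  grip_force: 25

```text
clock: 9.4
position: [0.4843, -0.2098, 0.0276]
eef_rot: [0.0, 0.267, 0.964, -0.0]
ft_force: [-0.5, 1.8, 3.1]
opening: 0.0176
gripper_force: 25.0
```

```bash
python3 -c "from h import *; st()"
```

```text
t 9.4 p [ 0.4843 -0.2098  0.0276] yaw 2.601 tilt [ 0. -0.] q [ 0.727  0.294 -0.457  1.936  0.158  0.946  1.225] F [-0.52  1.8   3.09] M [ 0.227 -0.152 -0.039] op 0.0176 gf 25.0
```

Opening stopped at 17.6 mm rather than 12, so the tips are probably on the hub below the wing. I'll regrip higher.

Emit:
move_arm:
  series:
    - [[0, 0, 0], 0, -0.3]
    - [[0, 0, 0], 0, -0.3]
    - [[0, 0, 0], 0, -0.3]
    - [[0, 0, 0.14], 0, -0.3]
    - [[0, 0, 0], 0, -0.3]
    - [[0, 0, 0], 0, -1]
    - [[0, 0, 0], 0, -1]
    - [[0, 0, 0], 0, -1]

```text
clock: 10.2
position: [0.4839, -0.2098, 0.0344]
eef_rot: [-0.0, 0.267, 0.964, -0.0]
ft_force: [0.5, 0.2, 1.0]
opening: 0.0138
gripper_force: 0.3
```

Emit:
move_arm:
  series:
    - [[0, 0, 0], 0, -1]
    - [[0, 0, 0], 0, -1]
    - [[0, 0, 0], 0, -1]
    - [[0, 0, 0], 0, -1]

```text
clock: 10.6
position: [0.4839, -0.2097, 0.0343]
eef_rot: [-0.0, 0.267, 0.964, 0.0]
ft_force: [0.3, 0.4, -1.1]
opening: 0.0116
gripper_force: 25.0
```

```bash
python3 -c "from h import *; st()"
```

```text
t 10.6 p [ 0.4839 -0.2097  0.0343] yaw 2.601 tilt [-0.  0.] q [ 0.73   0.285 -0.459  1.931  0.152  0.96   1.229] F [ 0.28  0.42 -1.07] M [ 0.098 -0.223 -0.067] op 0.0116 gf 25.0
```

Gripped on the wing with 11.6 mm opening; bolt z = TCP - 0.0313. Now I'll lift it and carry it above the slot in front of the fork.

Emit:
move_arm:
  series:
    - [[0, 0, 0.1], 0, -1]
    - [[0, 0, 0.3], 0, -1]
    - [[0, 0, 0.3], 0, -1]
    - [[0, 0, 0.3], 0, -1]
    - [[0.17, 0.5, 0], 0.02, -1]
    - [[0.17, 0.5, 0], 0.02, -1]
    - [[0.17, 0.5, 0], 0.02, -1]
    - [[0.17, 0.5, 0], 0.02, -1]

```text
clock: 11.4
position: [0.5188, -0.109, 0.086]
eef_rot: [0.001, 0.228, 0.974, -0.0]
ft_force: [0.8, 0.6, -1.8]
opening: 0.0118
gripper_force: 25.0
```

Emit:
move_arm:
  series:
    - [[0.17, 0.5, 0], 0.02, -1]
    - [[0.17, 0.5, 0], 0.02, -1]
    - [[0.17, 0.5, 0], 0.02, -1]
    - [[0.17, 0.5, 0], 0.02, -1]
    - [[0.17, 0.5, 0], 0.02, -1]
    - [[0.17, 0.5, 0], 0.03, -1]
    - [[0.17, 0.5, 0], 0.03, -1]
    - [[0.17, 0.5, 0], 0.03, -1]

```text
clock: 12.2
position: [0.5868, 0.091, 0.0859]
eef_rot: [0.001, 0.135, 0.991, -0.0]
ft_force: [0.7, 0.6, -1.8]
opening: 0.0115
gripper_force: 25.0
```

Emit:
move_arm:
  series:
    - [[0, 0, 0], 0, -1]
    - [[0, 0, 0], 0, -1]

```text
clock: 12.4
position: [0.5863, 0.0906, 0.0854]
eef_rot: [0.0, 0.135, 0.991, -0.0]
ft_force: [-0.1, -0.9, -1.3]
opening: 0.0115
gripper_force: 25.0
```

```bash
python3 - <<'E'
from fit import *
import pickle
st(); S=avg("scene",8); T=avg("top",4); pickle.dump((T,S),open("av2.pkl","wb"))
p=read_state()["position"]; uv=pix(S,[p[0],p[1],.06]); print(uv)
u,v=uv.astype(int); c=lambda s,u,v:cv2.resize(s["color"][v-25:v+25,u-25:u+25].astype(np.uint8),(390,390),interpolation=3)
ut,vt=pix(T,[p[0],p[1],.05]).astype(int)
cv2.imwrite("pics/c4.png",np.hstack([c(S,u,v),c(T,ut,vt)]))
E
```

```text
t 12.4 p [0.5863 0.0906 0.0854] yaw 2.872 tilt [ 0. -0.] q [ 0.302  0.385 -0.649  1.723  0.256  1.119  0.876] F [-0.13 -0.88 -1.28] M [-0.021 -0.123 -0.006] op 0.0115 gf 25.0
[258.2 201.2]
```

View pics/c4.png

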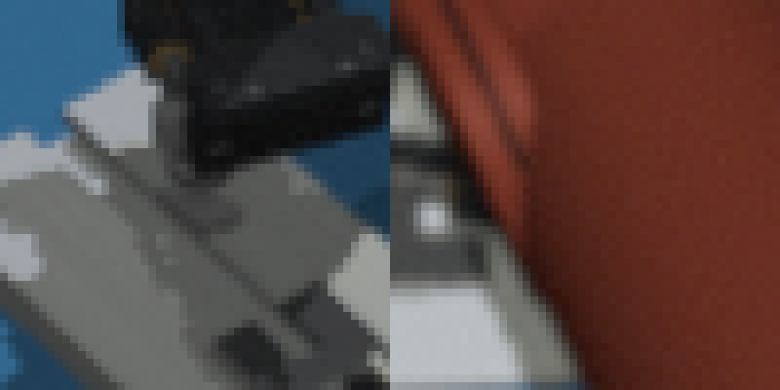

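The view is mostly blocked, but the bolt hangs over the slot in front of the fork. I'll lower by feel; the lips should meet the head at TCP z of about 0.056.

Emit:
move_arm:
  series:
    - [[0.01, 0, -0.2], -0.02, -1]
    - [[0, 0, -0.2], 0, -1]
    - [[0, 0, -0.1], 0, -1]
    - [[0, 0, -0.06], 0, -1]
    - [[0, 0, -0.04], 0, -1]
    - [[0, 0, 0], 0, -1]

```text
clock: 13.6
position: [0.5864, 0.0902, 0.0542]
eef_rot: [-0.0, 0.145, 0.989, -0.0]
ft_force: [-0.3, 0.1, -1.7]
opening: 0.012
gripper_force: 25.0
```

Emit:
move_arm:
  series:
    - [[0, 0, -0.04], 0, -1]
    - [[0, 0, -0.02], 0, -1]
    - [[0, 0, 0], 0, -1]

```text
clock: 13.9
position: [0.5865, 0.0902, 0.0514]
eef_rot: [0.0, 0.145, 0.989, -0.0]
ft_force: [-0.8, 0.3, -1.2]
opening: 0.0116
gripper_force: 25.0
```

```bash
python3 -c "from h import *; st()"
```

```text
t 13.9 p [0.5865 0.0902 0.0514] yaw 2.851 tilt [ 0. -0.] q [ 0.287  0.422 -0.633  1.752  0.282  1.06   0.837] F [-0.75  0.26 -1.18] M [ 0.041 -0.055 -0.018] op 0.0116 gf 25.0
```

No contact 5 mm below the lip top, so the head is entering the slot. I'll continue to just above the floor.

Emit:
move_arm:
  series:
    - [[0, 0, -0.05], 0, -1]
    - [[0, 0, -0.05], 0, -1]
    - [[0, 0, 0], 0, -1]

```text
clock: 14.2
position: [0.5864, 0.0901, 0.046]
eef_rot: [-0.0, 0.145, 0.989, -0.0]
ft_force: [-0.5, -0.5, -1.2]
opening: 0.0117
gripper_force: 25.0
```

Emit:
move_arm:
  series:
    - [[0, 0, -0.05], 0, -1]
    - [[0, 0, -0.05], 0, -1]
    - [[0, 0, 0], 0, -1]

```text
clock: 14.5
position: [0.5864, 0.0901, 0.041]
eef_rot: [-0.0, 0.145, 0.989, -0.0]
ft_force: [-1.3, 0.3, -1.7]
opening: 0.0115
gripper_force: 25.0
```

Emit:
move_arm:
  series:
    - [[0, 0, -0.03], 0, -1]
    - [[0, 0, 0], 0, -1]

```text
clock: 14.7
position: [0.5865, 0.0902, 0.0398]
eef_rot: [-0.0, 0.145, 0.989, -0.0]
ft_force: [0.1, -0.5, -1.6]
opening: 0.0117
gripper_force: 25.0
```

```bash
python3 -c "from h import *; st()"
```

```text
t 14.7 p [0.5865 0.0902 0.0398] yaw 2.851 tilt [-0. -0.] q [ 0.283  0.436 -0.628  1.761  0.292  1.04   0.829] F [ 0.13 -0.5  -1.57] M [ 0.033 -0.107 -0.009] op 0.0117 gf 25.0
```

The head is in the slot. I'll settle 0.8 mm lower and slide along the slot towards the fork.

Emit:
move_arm:
  series:
    - [[0, 0, -0.016], 0, -1]
    - [[0, 0, 0], 0, -1]
    - [[-0.004, 0.1, 0], 0, -1]
    - [[-0.004, 0.1, 0], 0, -1]
    - [[-0.004, 0.1, 0], 0, -1]
    - [[-0.004, 0.1, 0], 0, -1]
    - [[-0.004, 0.1, 0], 0, -1]
    - [[0, 0, 0], 0, -1]

```text
clock: 15.5
position: [0.5853, 0.1165, 0.0392]
eef_rot: [-0.0, 0.144, 0.99, 0.0]
ft_force: [-0.1, 0.6, -2.1]
opening: 0.0117
gripper_force: 25.0
```

Emit:
move_arm:
  series:
    - [[-0.004, 0.1, 0], 0, -1]
    - [[-0.004, 0.1, 0], 0, -1]
    - [[-0.004, 0.1, 0], 0, -1]
    - [[0, 0, 0], 0, -1]

```text
clock: 15.9
position: [0.5848, 0.1314, 0.0392]
eef_rot: [-0.0, 0.144, 0.99, 0.0]
ft_force: [-0.3, -0.2, -1.0]
opening: 0.0116
gripper_force: 25.0
```

```bash
python3 -c "from h import *; st()"
```

```text
t 15.9 p [0.5848 0.1314 0.0392] yaw 2.852 tilt [-0.  0.] q [ 0.218  0.45  -0.637  1.746  0.303  1.045  0.756] F [-0.29 -0.24 -0.97] M [ 0.06  -0.17   0.024] op 0.0116 gf 25.0
```

Emit:
move_arm:
  series:
    - [[-0.003, 0.08, 0], 0, -1]
    - [[-0.003, 0.08, 0], 0, -1]
    - [[0, 0, 0], 0, -1]

```text
clock: 16.2
position: [0.5845, 0.1391, 0.0392]
eef_rot: [-0.0, 0.145, 0.99, 0.0]
ft_force: [-0.5, 0.3, -1.4]
opening: 0.0118
gripper_force: 25.0
```

Emit:
move_arm:
  series:
    - [[-0.003, 0.08, 0], 0, -1]
    - [[-0.003, 0.08, 0], 0, -1]
    - [[0, 0, 0], 0, -1]

```text
clock: 16.5
position: [0.5842, 0.1471, 0.0392]
eef_rot: [-0.0, 0.145, 0.99, 0.0]
ft_force: [0.7, 0.3, -1.0]
opening: 0.0118
gripper_force: 25.0
```

Emit:
move_arm:
  series:
    - [[-0.001, 0.04, 0], 0, -1]
    - [[0, 0, 0], 0, -1]

```text
clock: 16.7
position: [0.5842, 0.1484, 0.0392]
eef_rot: [0.0, 0.145, 0.989, 0.0]
ft_force: [0.5, 0.1, -1.6]
opening: 0.0121
gripper_force: 25.0
```

```bash
python3 - <<'E'
from h import *
st()
for n in("scene","top"):
    s=cams.snapshot(n)
    for t in("fork_seat","tbolt_head","wing_grip","relay"):
        for r in finder.pinpoint(t,n)[:3]:
            P=w(s,r["point"])
            if P[1]<.3: print(n,t,round(r["confidence"],2),P.round(4))
E
```

```text
t 16.7 p [0.5842 0.1484 0.0392] yaw 2.851 tilt [0. 0.] q [ 0.19   0.457 -0.639  1.737  0.309  1.049  0.724] F [ 0.54  0.09 -1.62] M [ 0.074 -0.153 -0.006] op 0.0121 gf 25.0
scene fork_seat 0.59 [0.5807 0.1533 0.0327]
scene tbolt_head 0.47 [0.5809 0.1464 0.0154]
scene wing_grip 0.65 [0.5857 0.1466 0.0058]
scene wing_grip 0.45 [0.5802 0.1517 0.0627]
scene relay 0.59 [0.5882 0.159  0.0214]
```

Emit:
move_arm:
  series:
    - [[-0.001, 0.03, 0], 0, -1]
    - [[0, 0, 0], 0, -1]

```text
clock: 17.4
position: [0.5842, 0.15, 0.0392]
eef_rot: [-0.0, 0.145, 0.989, 0.0]
ft_force: [-0.1, -0.3, -1.2]
opening: 0.0119
gripper_force: 25.0
```

Emit:
move_arm:
  series:
    - [[-0.001, 0.03, 0], 0, -1]
    - [[0, 0, 0], 0, -1]

```text
clock: 17.6
position: [0.5841, 0.1515, 0.0391]
eef_rot: [-0.0, 0.145, 0.989, 0.0]
ft_force: [-0.7, 0.7, -2.6]
opening: 0.012
gripper_force: 25.0
```

Emit:
move_arm:
  series:
    - [[-0.001, 0.02, 0], 0, -1]
    - [[0, 0, 0], 0, -1]

```text
clock: 17.8
position: [0.5841, 0.1524, 0.0391]
eef_rot: [-0.0, 0.145, 0.989, 0.0]
ft_force: [-0.3, -0.3, -2.7]
opening: 0.0119
gripper_force: 25.0
```

Stem is at the fork's bottom by estimate, with no side force. Turning clockwise to square.

Emit:
move_arm:
  series:
    - [[0, 0, 0], -0.1, -1]
    - [[0, 0, 0], -0.1, -1]
    - [[0, 0, 0], -0.1, -1]
    - [[0, 0, 0], -0.1, -1]
    - [[0, 0, 0], -0.1, -1]
    - [[0, 0, 0], -0.1, -1]
    - [[0, 0, 0], -0.1, -1]
    - [[0, 0, 0], 0, -1]

```text
clock: 18.6
position: [0.5841, 0.1523, 0.0392]
eef_rot: [0.0, 0.476, 0.879, -0.0]
ft_force: [-0.2, -0.4, -1.6]
opening: 0.0117
gripper_force: 25.0
```

Emit:
move_arm:
  series:
    - [[0, 0, 0], -0.1, -1]
    - [[0, 0, 0], -0.1, -1]
    - [[0, 0, 0], -0.1, -1]
    - [[0, 0, 0], -0.1, -1]
    - [[0, 0, 0], -0.1, -1]
    - [[0, 0, 0], -0.1, -1]
    - [[0, 0, 0], -0.1, -1]
    - [[0, 0, 0], 0, -1]

```text
clock: 19.4
position: [0.5841, 0.1523, 0.0391]
eef_rot: [0.0, 0.748, 0.664, -0.0]
ft_force: [0.8, 0.1, -1.6]
opening: 0.0115
gripper_force: 25.0
```

```bash
python3 -c "from h import *; st()"
```

```text
t 19.4 p [0.5841 0.1523 0.0391] yaw 1.452 tilt [ 0. -0.] q [-0.02   0.408 -0.38   1.746  0.174  1.021 -0.581] F [ 0.82  0.07 -1.57] M [-0.014 -0.087  0.048] op 0.0115 gf 25.0
```

Turned 1.4 rad freely. I'll set the bolt on the channel floor, go on to the stop, then follow the nut down 0.4 mm per 0.1 rad while watching Fz.

Emit:
move_arm:
  series:
    - [[0, 0, -0.02], 0, -1]
    - [[0, 0, 0], -0.1, -1]
    - [[0, 0, 0], -0.1, -1]
    - [[0, 0, 0], -0.1, -1]
    - [[0, 0, 0], 0, -1]

```text
clock: 19.9
position: [0.5843, 0.152, 0.0383]
eef_rot: [0.0, 0.839, 0.545, 0.0]
ft_force: [-0.2, -1.2, -0.4]
opening: 0.0115
gripper_force: 25.0
```

```bash
cat >> h.py <<'E'
def ft(k=5):
    F=[];M=[]
    for _ in range(k): cams.snapshot("top"); s=read_state(); F.append(s["ft_force"]); M.append(s["ft_torque"])
    e=s["eef_rot"]; print("t",round(s["clock"],2),"p",s["position"].round(4),"yaw",round(2*np.arctan2(e[2],e[1]),3),"F",np.mean(F,0).round(2),"M",np.mean(M,0).round(3),"q7",round(s["q"][6],3))
E
python3 -c "from h import *; ft()"
```

```text
t 20.15 p [0.5842 0.1521 0.0383] yaw 1.153 F [ 0.17 -0.97  0.73] M [-0.27  -0.006  0.02 ] q7 -0.86
```

Emit:
move_arm:
  series:
    - [[0, 0, -0.008], -0.1, -1]
    - [[0, 0, -0.008], -0.1, -1]
    - [[0, 0, -0.008], -0.1, -1]
    - [[0, 0, 0], 0, -1]

```text
clock: 20.55
position: [0.5843, 0.1522, 0.0372]
eef_rot: [0.0, 0.911, 0.413, 0.0]
ft_force: [-0.2, -1.4, 2.7]
opening: 0.0118
gripper_force: 25.0
```

```bash
python3 -c "from h import *; ft()"
```

```text
t 20.8 p [0.5843 0.1521 0.0372] yaw 0.853 F [-0.42 -1.07  2.86] M [-0.347  0.045 -0.013] q7 -1.142
```

Emit:
move_arm:
  series:
    - [[0, 0, -0.008], -0.1, -1]
    - [[0, 0, -0.008], -0.1, -1]
    - [[0, 0, -0.008], -0.1, -1]
    - [[0, 0, 0], 0, -1]

```text
clock: 21.2
position: [0.5844, 0.1521, 0.0359]
eef_rot: [0.0, 0.962, 0.272, 0.0]
ft_force: [0.5, -1.2, 3.6]
opening: 0.0119
gripper_force: 25.0
```

```bash
python3 -c "from h import *; ft()"
```

```text
t 21.45 p [0.5844 0.1521 0.0359] yaw 0.553 F [ 0.29 -1.9   3.81] M [-0.412 -0.148 -0.001] q7 -1.424
```

Emit:
move_arm:
  series:
    - [[0, 0, -0.008], -0.1, -1]
    - [[0, 0, -0.008], -0.1, -1]
    - [[0, 0, 0], 0, -1]

```text
clock: 21.75
position: [0.5844, 0.1521, 0.0351]
eef_rot: [0.0, 0.985, 0.174, 0.0]
ft_force: [0.6, -1.4, 4.6]
opening: 0.0118
gripper_force: 25.0
```

```bash
python3 -c "from h import *; ft(4)"
```

```text
t 21.95 p [0.5844 0.1522 0.0351] yaw 0.353 F [ 1.07 -1.97  4.68] M [-0.448 -0.371 -0.023] q7 -1.611
```

Emit:
move_arm:
  series:
    - [[0, 0, -0.008], -0.1, -1]
    - [[0, 0, 0], 0, -1]

```text
clock: 22.15
position: [0.5844, 0.1521, 0.0347]
eef_rot: [-0.0, 0.992, 0.125, 0.0]
ft_force: [1.3, -0.9, 5.3]
opening: 0.0116
gripper_force: 25.0
```

```bash
python3 -c "from h import *; ft(4)"
```

```text
t 22.35 p [0.5843 0.1521 0.0347] yaw 0.253 F [ 1.99 -1.86  5.23] M [-0.481 -0.494  0.007] q7 -1.705
```

Fz is creeping up slowly and Mz shows nothing. I'll check the vertical play to see where the nut stands.

Emit:
move_arm:
  series:
    - [[0, 0, 0.02], 0, -1]
    - [[0, 0, 0], 0, -1]

```text
clock: 22.55
position: [0.584, 0.1522, 0.035]
eef_rot: [-0.0, 0.992, 0.126, -0.0]
ft_force: [4.3, -1.0, -1.6]
opening: 0.0117
gripper_force: 25.0
```

```bash
python3 -c "from h import *; ft(3)"
```

```text
t 22.7 p [0.584  0.1522 0.0351] yaw 0.251 F [ 3.71 -0.63 -1.94] M [-0.256 -1.112  0.034] q7 -1.707
```

Emit:
move_arm:
  series:
    - [[0, 0, 0.02], 0, -1]
    - [[0, 0, 0], 0, -1]

```text
clock: 22.9
position: [0.5839, 0.1524, 0.0363]
eef_rot: [-0.0, 0.992, 0.125, -0.0]
ft_force: [2.9, 0.0, -2.9]
opening: 0.0116
gripper_force: 25.0
```

```bash
python3 -c "from h import *; ft(3)"
```

```text
t 23.05 p [0.5839 0.1524 0.0364] yaw 0.251 F [ 4.13 -0.25 -3.36] M [-0.016 -1.147  0.04 ] q7 -1.707
```

Emit:
move_arm:
  series:
    - [[0, 0, 0.02], 0, -1]
    - [[0, 0, 0], 0, -1]

```text
clock: 23.25
position: [0.5838, 0.1522, 0.0368]
eef_rot: [-0.0, 0.992, 0.125, -0.0]
ft_force: [5.9, -0.4, -9.4]
opening: 0.0114
gripper_force: 25.0
```

```bash
python3 -c "from h import *; ft(3)"
```

```text
t 23.4 p [0.5837 0.1522 0.0368] yaw 0.251 F [  5.6    0.71 -10.17] M [ 0.101 -1.494  0.036] q7 -1.707
```

Play is the full 1.5 mm, with the floor at 0.0350 and the lips at 0.0365, so the washer isn't on the pad yet. The nut is 3.3 mm down, which puts the stop at yaw of about 1.08. I'll relieve the side force and keep turning.

Emit:
move_arm:
  series:
    - [[0.014, 0, -0.052], 0, -1]
    - [[0, 0, 0], 0, -1]

```text
clock: 23.6
position: [0.5843, 0.1524, 0.035]
eef_rot: [-0.0, 0.992, 0.125, -0.0]
ft_force: [0.6, 0.1, -1.2]
opening: 0.0115
gripper_force: 25.0
```

```bash
python3 -c "from h import *; ft(3)"
```

```text
t 23.75 p [0.5844 0.1524 0.035 ] yaw 0.251 F [ 1.03 -0.18 -0.94] M [ 0.004 -0.157  0.015] q7 -1.707
```

Emit:
move_arm:
  series:
    - [[0, 0, -0.008], -0.1, -1]
    - [[0, 0, -0.008], -0.1, -1]
    - [[0, 0, 0], 0, -1]

```text
clock: 24.05
position: [0.5845, 0.1523, 0.0342]
eef_rot: [0.0, 1.0, 0.025, -0.0]
ft_force: [-0.4, 0.0, -0.4]
opening: 0.0118
gripper_force: 25.0
```

```bash
python3 -c "from h import *; ft(3)"
```

```text
t 24.2 p [0.5845 0.1523 0.0342] yaw 0.054 F [-0.78 -0.27 -0.07] M [-0.076  0.078 -0.009] q7 -1.892
```

Emit:
move_arm:
  series:
    - [[0, 0, -0.008], -0.1, -1]
    - [[0, 0, 0], 0, -1]

```text
clock: 24.4
position: [0.5846, 0.1522, 0.0338]
eef_rot: [0.0, 1.0, -0.025, -0.0]
ft_force: [-1.4, 0.8, 0.2]
opening: 0.0117
gripper_force: 25.0
```

```bash
python3 -c "from h import *; ft(3)"
```

```text
t 24.55 p [0.5846 0.1522 0.0337] yaw -0.046 F [-0.79 -0.54  0.74] M [-0.045  0.295  0.   ] q7 -1.985
```

Emit:
move_arm:
  series:
    - [[0, 0, -0.008], -0.1, -1]
    - [[0, 0, 0], 0, -1]

```text
clock: 24.75
position: [0.5847, 0.1522, 0.0334]
eef_rot: [0.0, 0.997, -0.074, -0.0]
ft_force: [-0.9, -0.5, 1.3]
opening: 0.0117
gripper_force: 25.0
```

```bash
python3 -c "from h import *; ft(3)"
```

```text
t 24.9 p [0.5847 0.1522 0.0334] yaw -0.146 F [-1.48 -0.75  2.38] M [-0.087  0.453  0.009] q7 -2.079
```

Emit:
move_arm:
  series:
    - [[0, 0, -0.008], -0.1, -1]
    - [[0, 0, 0], 0, -1]

```text
clock: 25.1
position: [0.5847, 0.1522, 0.033]
eef_rot: [0.0, 0.992, -0.124, -0.0]
ft_force: [-2.6, -0.8, 1.8]
opening: 0.0121
gripper_force: 25.0
```

```bash
python3 -c "from h import *; ft(3)"
```

```text
t 25.25 p [0.5848 0.1522 0.0331] yaw -0.246 F [-2.51 -0.96  3.21] M [-0.119  0.573 -0.014] q7 -2.173
```

Emit:
move_arm:
  series:
    - [[0, 0, -0.008], -0.1, -1]
    - [[0, 0, 0], 0, -1]

```text
clock: 25.45
position: [0.5848, 0.1522, 0.0327]
eef_rot: [0.0, 0.985, -0.174, 0.0]
ft_force: [-2.3, -1.1, 5.1]
opening: 0.0121
gripper_force: 25.0
```

```bash
python3 -c "from h import *; ft(3)"
```

```text
t 25.6 p [0.5848 0.1522 0.0327] yaw -0.346 F [-2.68 -0.95  4.65] M [-0.184  0.777 -0.041] q7 -2.266
```

Emit:
move_arm:
  series:
    - [[0, 0, 0.01], 0, -1]
    - [[0, 0, 0], 0, -1]

```text
clock: 25.8
position: [0.5848, 0.1522, 0.0329]
eef_rot: [-0.0, 0.985, -0.173, -0.0]
ft_force: [-2.3, -0.3, 2.8]
opening: 0.0117
gripper_force: 25.0
```

```bash
python3 -c "from h import *; ft(3)"
```

```text
t 25.95 p [0.5848 0.1522 0.033 ] yaw -0.349 F [-2.1  -0.77  2.14] M [-0.113  0.572  0.001] q7 -2.269
```

Emit:
move_arm:
  series:
    - [[0, 0, 0.01], 0, -1]
    - [[0, 0, 0], 0, -1]

```text
clock: 26.15
position: [0.5847, 0.1522, 0.0333]
eef_rot: [0.0, 0.985, -0.174, -0.0]
ft_force: [-1.2, -0.0, -0.1]
opening: 0.012
gripper_force: 25.0
```

```bash
python3 -c "from h import *; ft(3)"
```

```text
t 26.3 p [0.5847 0.1521 0.0333] yaw -0.349 F [-0.85 -0.75 -0.41] M [-0.036  0.32   0.005] q7 -2.269
```

Emit:
move_arm:
  series:
    - [[0, 0, 0.01], 0, -1]
    - [[0, 0, 0], 0, -1]

```text
clock: 26.5
position: [0.5847, 0.1522, 0.0337]
eef_rot: [0.0, 0.985, -0.174, -0.0]
ft_force: [-0.6, -0.5, -3.7]
opening: 0.0115
gripper_force: 25.0
```

```bash
python3 -c "from h import *; ft(3)"
```

```text
t 26.65 p [0.5846 0.1522 0.0338] yaw -0.349 F [-0.32 -0.08 -3.75] M [-0.029  0.155  0.023] q7 -2.27
```

Emit:
move_arm:
  series:
    - [[0, 0, 0.016], 0, -1]
    - [[0, 0, 0], 0, -1]

```text
clock: 26.85
position: [0.5845, 0.1522, 0.0344]
eef_rot: [0.0, 0.985, -0.174, -0.0]
ft_force: [-0.5, 0.3, -8.5]
opening: 0.0119
gripper_force: 25.0
```

```bash
python3 -c "from h import *; ft(3)"
```

```text
t 27.0 p [0.5845 0.1521 0.0345] yaw -0.349 F [ 0.24  0.41 -8.5 ] M [ 0.06  -0.063  0.026] q7 -2.269
```

This matches the washer spring: slope of about 8 N/mm from z 0.0335 down, and the lips at about 0.034. So the washer met the pad at nut travel of about 4.8 mm. The target is 7.8 mm and it is at 5.7 now, so about 0.52 rad more. I'll do 0.3 rad here, then regrasp half a turn round, because joint 7 is near its range.

Emit:
move_arm:
  series:
    - [[0, 0, -0.026], 0, -1]
    - [[0, 0, 0], -0.1, -1]
    - [[0, 0, 0], -0.1, -1]
    - [[0, 0, -0.006], -0.1, -1]
    - [[0, 0, 0], 0, -1]

```text
clock: 27.5
position: [0.5847, 0.1523, 0.0333]
eef_rot: [0.0, 0.948, -0.32, -0.0]
ft_force: [-0.8, -0.5, -4.9]
opening: 0.0118
gripper_force: 25.0
```

```bash
python3 -c "from h import *; ft(4)"
```

```text
t 27.7 p [0.5847 0.1523 0.0333] yaw -0.647 F [-1.8  -0.11 -4.42] M [0.107 0.373 0.003] q7 -2.549
```

Emit:
move_arm:
  series:
    - [[0, 0, -0.006], 0, -1]
    - [[0, 0, 0], 0, -0.45]
    - [[0, 0, 0], 0, -0.45]
    - [[0, 0, 0], 0, -0.45]
    - [[0, 0, 0.1], 0, -0.45]
    - [[0, 0, 0.2], 0, -0.45]
    - [[0, 0, 0.2], 0, -0.45]
    - [[0, 0, 0.2], 0, -0.45]

```text
clock: 28.5
position: [0.5852, 0.1523, 0.0694]
eef_rot: [-0.0, 0.948, -0.319, 0.0]
ft_force: [0.4, -0.2, 0.6]
opening: 0.0236
gripper_force: 0.0
```

Emit:
move_arm:
  series:
    - [[0, 0, 0], 0.15, -0.45]
    - [[0, 0, 0], 0.15, -0.45]
    - [[0, 0, 0], 0.15, -0.45]
    - [[0, 0, 0], 0.15, -0.45]
    - [[0, 0, 0], 0.15, -0.45]
    - [[0, 0, 0], 0.15, -0.45]
    - [[0, 0, 0], 0.15, -0.45]
    - [[0, 0, 0], 0.15, -0.45]

```text
clock: 29.3
position: [0.5852, 0.1522, 0.0689]
eef_rot: [0.0, 0.961, 0.275, 0.0]
ft_force: [0.3, 0.3, -0.4]
opening: 0.0238
gripper_force: 0.0
```

Emit:
move_arm:
  series:
    - [[0, 0, 0], 0.15, -0.45]
    - [[0, 0, 0], 0.15, -0.45]
    - [[0, 0, 0], 0.15, -0.45]
    - [[0, 0, 0], 0.15, -0.45]
    - [[0, 0, 0], 0.15, -0.45]
    - [[0, 0, 0], 0.15, -0.45]
    - [[0, 0, 0], 0.15, -0.45]
    - [[0, 0, 0], 0.15, -0.45]

```text
clock: 30.1
position: [0.5852, 0.1521, 0.0689]
eef_rot: [0.0, 0.638, 0.77, 0.0]
ft_force: [0.6, -0.3, 0.8]
opening: 0.0241
gripper_force: 0.0
```

Emit:
move_arm:
  series:
    - [[0, 0, 0], 0.15, -0.45]
    - [[0, 0, 0], 0.15, -0.45]
    - [[0, 0, 0], 0.15, -0.45]
    - [[0, 0, 0], 0.15, -0.45]
    - [[0, 0, 0], 0.14, -0.45]
    - [[0, 0, 0], 0, -0.45]
    - [[0, 0, 0], 0, -0.45]

```text
clock: 30.8
position: [0.5851, 0.152, 0.0685]
eef_rot: [0.0, 0.322, 0.947, 0.0]
ft_force: [0.5, 0.3, -0.3]
opening: 0.0242
gripper_force: 0.0
```

```bash
python3 - <<'E'
from h import *
st()
s=cams.snapshot("scene"); u,v=pix(s,[.584,.153,.06]).astype(int)
cv2.imwrite("pics/c5.png",cv2.resize(s["color"][v-30:v+30,u-30:u+30],(540,540),interpolation=3))
E
```

```text
t 30.8 p [0.5851 0.152  0.0685] yaw 2.486 tilt [0. 0.] q [ 0.096  0.4   -0.523  1.714  0.222  1.086  0.418] F [ 0.5   0.29 -0.33] M [ 0.07  -0.144 -0.018] op 0.0242 gf 0.0
```

View pics/c5.png

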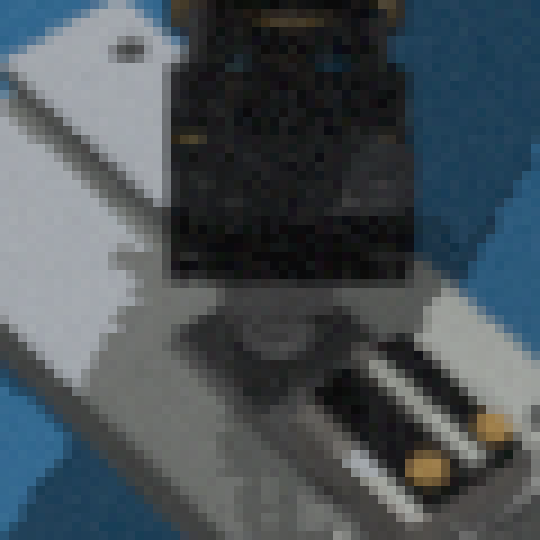

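The washer sits on the dark pad at crop (270,335), with the block in place. Regrasping.

Emit:
move_arm:
  series:
    - [[-0.01, 0.006, -0.2], 0.01, -0.45]
    - [[0, 0, -0.2], 0, -0.45]
    - [[0, 0, -0.2], 0, -0.45]
    - [[0, 0, -0.1], 0, -0.45]
    - [[0, 0, 0], 0, -0.45]
    - [[0, 0, 0], 0, -1]
    - [[0, 0, 0], 0, -1]
    - [[0, 0, 0], 0, -1]

```text
clock: 31.65
position: [0.5845, 0.1524, 0.0334]
eef_rot: [0.0, 0.315, 0.949, 0.0]
ft_force: [-0.8, 0.3, 1.1]
opening: 0.0119
gripper_force: 25.0
```

Emit:
move_arm:
  series:
    - [[0, 0, 0], 0, -1]
    - [[0, 0, 0], 0, -1]
    - [[0, 0, 0], 0, -1]

```text
clock: 31.95
position: [0.5845, 0.1525, 0.0333]
eef_rot: [0.0, 0.315, 0.949, 0.0]
ft_force: [-0.6, -1.0, 3.4]
opening: 0.012
gripper_force: 25.0
```

```bash
python3 -c "from h import *; ft(4); st()"
```

```text
t 32.15 p [0.5845 0.1525 0.0333] yaw 2.501 F [-1.57 -0.66  4.22] M [-0.122  0.114  0.032] q7 0.413
t 32.15 p [0.5845 0.1525 0.0333] yaw 2.501 tilt [0. 0.] q [ 0.086  0.439 -0.515  1.744  0.248  1.024  0.413] F [-0.96 -0.96  4.13] M [-0.148  0.104  0.018] op 0.0118 gf 25.0
```

Check that the play is now gone, meaning the head is drawn to the lips.

Emit:
move_arm:
  series:
    - [[0, 0, 0.01], 0, -1]
    - [[0, 0, 0], 0, -1]

```text
clock: 32.35
position: [0.5844, 0.1525, 0.0334]
eef_rot: [0.0, 0.315, 0.949, 0.0]
ft_force: [-0.6, -0.7, 1.6]
opening: 0.012
gripper_force: 25.0
```

```bash
python3 -c "from h import *; ft(3)"
```

```text
t 32.5 p [0.5844 0.1525 0.0334] yaw 2.501 F [ 0.47 -0.34  1.37] M [-0.047 -0.263  0.061] q7 0.413
```

Emit:
move_arm:
  series:
    - [[0, 0, 0.01], 0, -1]
    - [[0, 0, 0], 0, -1]

```text
clock: 32.7
position: [0.5843, 0.1525, 0.0336]
eef_rot: [-0.0, 0.315, 0.949, 0.0]
ft_force: [2.4, 0.1, -3.6]
opening: 0.0115
gripper_force: 25.0
```

```bash
python3 -c "from h import *; ft(3)"
```

```text
t 32.85 p [0.5843 0.1524 0.0336] yaw 2.501 F [ 2.16 -0.08 -4.4 ] M [ 0.132 -0.809  0.066] q7 0.413
```

Emit:
move_arm:
  series:
    - [[0, 0, 0.01], 0, -1]
    - [[0, 0, 0], 0, -1]

```text
clock: 33.05
position: [0.5841, 0.1524, 0.0338]
eef_rot: [-0.0, 0.315, 0.949, -0.0]
ft_force: [4.5, 0.2, -10.3]
opening: 0.0117
gripper_force: 25.0
```

```bash
python3 -c "from h import *; ft(3)"
```

```text
t 33.2 p [0.5841 0.1524 0.0339] yaw 2.501 F [  5.11   0.65 -11.43] M [ 0.32  -1.355  0.083] q7 0.413
```

No play left: it is stiff upward and spring-soft downward, so the head is at the lips with an estimated squeeze of 0.3–0.7 mm. I'll turn 0.23 rad more (0.92 mm), following the nut down.

Emit:
move_arm:
  series:
    - [[0, 0, -0.016], 0, -1]
    - [[0, 0, -0.008], -0.1, -1]
    - [[0, 0, -0.008], -0.1, -1]
    - [[0, 0, -0.003], -0.03, -1]
    - [[0, 0, 0], 0, -1]
    - [[0, 0, 0], 0, -1]

```text
clock: 33.8
position: [0.5843, 0.1525, 0.0329]
eef_rot: [0.0, 0.421, 0.907, -0.0]
ft_force: [1.5, -1.0, -4.6]
opening: 0.0118
gripper_force: 25.0
```

```bash
python3 -c "from h import *; ft(5)"
```

```text
t 34.05 p [0.5843 0.1525 0.0329] yaw 2.271 F [ 1.12 -0.59 -3.7 ] M [-0.1   -0.523  0.079] q7 0.2
```

Estimated squeeze is now 1.2–1.6 mm, about 9–13 N. Letting go and retreating.

Emit:
move_arm:
  series:
    - [[0, 0, -0.004], 0, -1]
    - [[0, 0, 0], 0, -0.45]
    - [[0, 0, 0], 0, -0.45]
    - [[0, 0, 0], 0, -0.45]
    - [[0, 0, 0.1], 0, -0.45]
    - [[0, 0, 0.3], 0, -0.45]
    - [[0, 0, 0.5], 0, -0.45]
    - [[0, 0, 0.8], 0, -0.45]

```text
clock: 34.85
position: [0.583, 0.1521, 0.1177]
eef_rot: [-0.001, 0.422, 0.907, -0.001]
ft_force: [0.3, 0.6, 0.2]
opening: 0.024
gripper_force: 0.0
```

Emit:
move_arm:
  series:
    - [[0, 0, 0.8], 0, -0.45]
    - [[-0.4, -0.8, 0.4], 0, -0.45]
    - [[-0.4, -0.8, 0.4], 0, -0.45]
    - [[-0.4, -0.8, 0], 0, -0.45]
    - [[-0.4, -0.8, 0], 0, -0.45]
    - [[-0.4, -0.8, 0], 0, -0.45]
    - [[0, -0.8, 0], 0, -0.45]
    - [[0, -0.8, 0], 0, -0.45]

```text
clock: 35.65
position: [0.484, -0.1289, 0.1995]
eef_rot: [0.001, 0.422, 0.907, 0.0]
ft_force: [0.9, 0.0, -0.3]
opening: 0.0242
gripper_force: 0.0
```

```bash
python3 - <<'E'
from fit import *
st()
S=avg("scene",4); T=avg("top",4)
c=lambda s,P:(lambda u,v:cv2.resize(s["color"][v-25:v+25,u-25:u+25].astype(np.uint8),(390,390),interpolation=3))(*pix(s,P).astype(int))
cv2.imwrite("pics/c6.png",np.hstack([c(S,[.584,.153,.05]),c(T,[.584,.153,.05])]))
for n,s in(("scene",S),("top",T)):
    for t in("tbolt","wing_grip","fork_seat","relay"):
        for r in finder.pinpoint(t,n)[:3]:
            P=w(s,r["point"])
            if abs(P[1]-.15)<.1: print(n,t,round(r["confidence"],2),P.round(4))
X=cloud(T); m=(abs(X[...,0]-.584)<.03)&(abs(X[...,1]-.153)<.03)&(X[...,2]>.055); print(np.percentile(X[m][:,2],[50,90]),X[m].mean(0),cv2.minAreaRect((X[m][:,:2]*1e3).astype(np.float32)))
E
```

```text
t 35.65 p [ 0.484  -0.1289  0.1995] yaw 2.271 tilt [0.001 0.   ] q [ 0.465  0.048 -0.302  1.817  0.016  1.276  0.859] F [ 0.89  0.05 -0.32] M [ 0.048 -0.162  0.047] op 0.0242 gf 0.0
scene tbolt 0.44 [0.5831 0.1525 0.0103]
scene wing_grip 0.63 [0.5789 0.1551 0.0548]
scene fork_seat 0.87 [0.5827 0.1553 0.0318]
scene relay 0.89 [0.5916 0.1537 0.0231]
top tbolt 0.67 [0.5833 0.1557 0.0067]
top tbolt 0.65 [0.5805 0.1538 0.0232]
top wing_grip 0.5 [0.5856 0.1535 0.0535]
top fork_seat 0.85 [0.5847 0.1551 0.0294]
top relay 0.58 [0.5837 0.1521 0.0249]
[0.06531666 0.06785236] [0.58369301 0.15247365 0.07412496] ((586.4509887695312, 150.478759765625), (12.131896018981934, 44.56265640258789), 41.06496810913086)
```

View pics/c6.png

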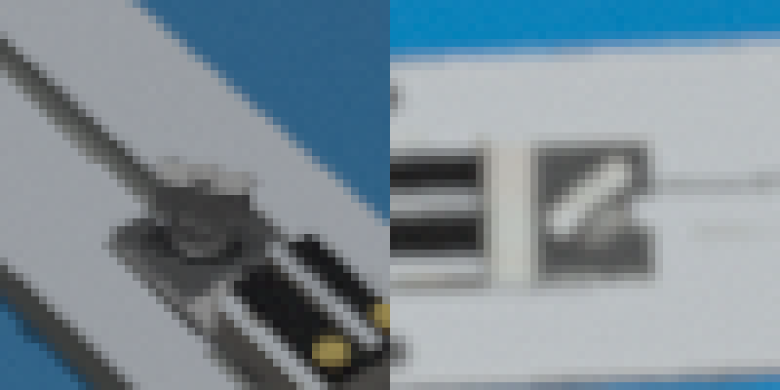

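The bolt stands upright in the fork with its washer on the pad, at scene crop (200,235) and top crop (600,195). The block is where it was, and the gripper is clear.

```bash
python3 -c "
from h import *
print(finish_job())"
```

```text
the job is handed in; nothing more can be done
None
```

I clamped the white relay block with the T-bolt and handed the job in at about 36 s; no verdict came back, and the washer load of about 9–13 N is worked out from nut travel, not measured.

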